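Shut and lock the sample carrier

ROBOT

A 7-joint arm with a two-finger parallel gripper is mounted at the origin on a cart in front of the work surface, level with it; the furniture and walls round the work are solid. World frame = base frame: x ahead of the robot, y to its left, z up, the work surface at z = 0. Lengths are in m, angles in rad, forces in N, time in s.
With the tool pointing down it reaches from about 0.4 to 0.85 m from the base axis. Payload 10.4 kg.
Tool frame: the origin (TCP) lies between the finger pads; the fingertips stand 22 mm ahead of it and the grasp point (between the pads) lies 3 mm ahead of it; z points along the fingers, y is the line along which they close (so a half turn about z gives the same grasp; the last joint's range is limited). The gripper opens to 85 mm and grips with 20 to 120 N. Pads are 22 mm wide; open, the fingers measure 114 mm over their backs; the gripper's body (76 mm by 85 mm) begins 54 mm behind the grasp point. The pads swing forward as they close: fully open they stand 13 mm farther back than shut.
Start: joints at [1.173, 0.332, -0.065, 1.46, 0.022, 1.35, -0.088], TCP at [0.229, -0.582, 0.253] pointing down, gripper open.
Joint ranges: [-2.6, 2.6], [-0.5, 2.12], [-1.47, 1.34], [0.16, 2.42], [-1.27, 4.41], [0.06, 2.06], [-2.6, 2.6]. Speed limits (rad/s): [2.22, 2.22, 2.79, 2.79, 3.14, 3.14, 3.14].

INTERFACE

Orientations are given as a unit quaternion [x, y, z, w].
In Python, from workcell import manip, camera, ticket, boxes_of, outline_of gives the robot as it stands.
- The arm moves only by the tool carry_out, never from a script. Its argument "deltas" is a list of rows, each a list of 5 numbers: the shift along the tool's x, y, z as a fraction of full scale, then the turn about the tool's z as a fraction of full scale, then the opening, from -1 (shut) to 1 (fully open), so that 0 is half open. In form: [[tx, ty, tz, spin, gripper], ...]. A call has 1 to 20 rows; each row is the pose to reach, as a shift and turn from the pose commanded when the call began, along the tool's axes at that moment; what a row does not reach only later rows make up. Full scale, the value 1, is 150 mm for a shift and 30 degrees for a turn. A row lasts 1/8 s, in which the tool goes at most 62.5 mm and 10.7 degrees, less where a joint would pass 70% of its speed; a pose out of reach is approached as far as the arm can. A call with a number of a shift or a turn outside -1 to 1 is refused whole. A call with a gripper value outside its range is refused whole. The fingers move at their own pace and stop on an object; "force" is the grip in N (left out, the last holds). Time passes only in rows, so rows that repeat a pose let the fingers close. It gives the time, the measured TCP pose, the force, the opening and the grip force at its end, in the units of the state.
- manip.get_obs(): the state, without advancing time (a new reading comes with each control period).
- camera(name): name is "side" or "top" or "wrist"; returns a dict with "img" (480x640x3 uint8, red, green, blue), "depth" (480x640 float32, m along the optical axis (not along the pixel's ray), 0 where there is no reading), "vertical_fov" (degrees; the focal length in pixels is half the picture's height over the tangent of half this angle, whatever the lens; pixels are square), "cx", "cy" (the principal point, pixels), "R" (3x3) and "t" (3): a world point X has camera coordinates R X + t. Camera axes: x right, y down, z forward; pixel columns grow to the right and rows downward; lengths in m; the calibration is good to about 2 mm. The wrist camera is an equidistant fisheye: a pixel r from the principal point sees the ray r / f radians off the axis. A picture is of the moment at which its call begins.
- ticket.hand_in(): hands the job in; it is judged then, once.
Trained networks look in a picture, given as the dict that the camera call returned (one of the last four; its "shot" number tells which), for a name from the list of things; names that differ only in an ending like _2 or _b are one class to them, and where a whole thing is asked for, a point or a joint stands for the part that bears it (a point fixed in the world has none). Each returns a list of dicts, best first, with "conf" (0 to 1); they miss things now and then, are a little off and sometimes report something else, mostly with a low value. They report only what shows in the picture. A call takes as long as a camera call.
- boxes_of(query, picture): "position" ([x, y, z] in m, in world coordinates, good to about 4 mm: the middle of the surface that is visible of it).
- outline_of(query, picture): "region" (480x640 bool, what is visible of it).
The state is a dict: "clock": time; "joint_pos": joint angles; "joint_velocities": joint speeds; "tau": joint torques, N m; "position": TCP position; "ee_rot": TCP orientation; "ft_force": force on the tool from outside, world axes, zero at the start; "torque": the same for the moment, N m; "grip_width": opening from 0.0 (shut) to 1.0 (fully open); "grasp_force": force on a finger pad.
Only numpy, scipy, OpenCV 4.12 (cv2) and the standard library are available. Lean on these libraries where they do the work, as an engineer would, in place of code of your own. Each camera call takes 0.05 s, during which the arm holds its last target. There are 200 camera calls.

TASK

Close the lid of the blue sample carrier, which stands ajar, fully down. Then turn the black wing fastener on the lid a quarter turn clockwise, from the red mark to the green marks, until it drops into its locked detent, and let go. Leave the things standing around the carrier where they are.

Things in the scene. Friction and masses are not known exactly. Their poses are not given: they have to be found in the camera images.
- carrier: blue open box of a sample carrier, fixed to the worktop, 200 x 164 mm and 73 mm high to the underside of the closed lid, holding a freezer box full of white-capped tubes. Origin at the centre of its underside; its x points from the front (near the robot) to the hinge side at the back, y to the left, z up
- lid (a joint): angle of the lid about the hinge at the back edge: 0 fully closed (its stop), positive open. A stiff hinge keeps the lid where it is left; about 2 N downward at its front edge moves it. The lid is white, 202 x 168 x 10 mm, with a clear window behind a 64 mm deep solid front bar that carries the fastener; closed, its top is 83 mm above the worktop
- lid_hinge (a point): point on the hinge axis of the lid, at the middle of the back edge, at the underside of the lid (73 mm above the worktop); the axis is the carrier's y
- lid_press (a point): a free spot on the lid's top face, good for pressing it shut with closed fingers: on the front bar, 55 mm to the left (carrier +y) of the fastener's axis, 182 mm in front of the hinge axis and 10 mm above it when closed; it moves with the lid. Its axes are the lid's (x to the hinge, z out of the top face)
- fastener (a joint): turn of the black wing fastener: 0 unlocked (wing along carrier x, at the red mark), 1.571 locked (wing along carrier y, in line with the two green marks); grows clockwise seen from above; stops at -0.05 and 1.72. Turning takes about 0.02 N m; over the last 0.15 rad or so a spring pulls it round and down into the detent by itself when it is free
- fastener_drop (a joint): how far the fastener has sunk towards the lid, m: about 0.0005 on the way, 0.003 to 0.004 when it has dropped into the locked detent
- fastener_grip (a point): middle of the wing on the fastener's axis, 168 mm in front of the lid's hinge axis. The wing is a bar 40 mm long, 12 mm thick and 26 mm high (this point is 2 mm above its mid-height; its top is 11 mm above this point, its foot 15 mm below) on a round black skirt of 36 mm diameter; pinch the wing across its 12 mm thickness. With the lid closed and unlocked this point is 112.5 mm above the worktop. Its x axis runs along the wing, z out of the lid
- timer: white bench timer, 62 x 66 x 20 mm, loose bystander; origin at the centre of its underside
- red_marker: white marker with a red cap, 136 mm long, 16 mm thick, lying, loose bystander; origin under its centre
- tip_box: grey pipette tip box with a lid, 98 x 129 x 61 mm, loose bystander; origin at the centre of its underside
- jar: jar with a red cap, 52 mm diameter, 85 mm high, loose bystander; origin at the centre of its underside

How it is judged:
On the way, in this order (a step that is already met when the one before it is completed fails the run):
1. the lid is closed (within 0.035 rad) (value of joint lid below 0.035 rad), for 0.2 s.
2. with the lid closed, the fastener is turned to the green marks and has dropped into its detent (value of joint lid below 0.035 rad and value of joint fastener above 1.45 rad and value of joint fastener_drop above 0.002 m), for 0.2 s.
At the end, for the whole second after the job is handed in: the lid is closed (within 0.035 rad), the fastener stands within 0.12 rad of the locked position and has dropped at least 2 mm into its detent (all of step 2 and value of joint fastener below 1.69 rad); the robot touches nothing.
It fails at once if a bystander (timer, marker, tip box or jar) is moved more than 30 mm or the jar is tipped (distance of any of timer, red_marker, tip_box, jar from where it was at the start of the episode above 0.03 m or angle between jar's own z axis and vertical above 0.5 rad).
It also fails if it takes over 43 s, if anything falls off the work surface, if the arm or the gripper's body presses on something with over 40 N, if the wrist force passes 120 N, or if a joint passes its speed limit or range.

## Working session

There is one attempt and no reset: what is moved stays moved. The work goes in short steps, Python scripts to look and compute and a tool call to move; the robot and the scene stay as the last step left them, time stands still between calls to the robot, and variables do not carry over. Pictures are saved under pics/ and viewed, at most 10 in all, crops included, and the job is handed in when it is done.

Besides the shell and the picture viewer there is one more tool, called after "Call:" by a JSON object that holds its "op" and its "data", one argument or row to a line. carry_out: Moves the arm, as the interface text tells. Its arguments: {"type":"object","properties":{"deltas":{"type":"array","items":{"type":"array","items":{"type":"number"}}},"force":{"type":"number"}},"required":["deltas"]}

```bash
mkdir -p pics
cat > h.py <<'E'
import numpy as np,cv2
from workcell import manip,camera,ticket,boxes_of,outline_of
def pts(c):
    f=240/np.tan(np.radians(c["vertical_fov"])/2)
    v,u=np.mgrid[:480,:640]; d=c["depth"]
    X=np.stack([(u-c["cx"])/f*d,(v-c["cy"])/f*d,d],-1)
    return (X-np.array(c["t"]))@np.array(c["R"])
E
python3 - <<'E'
from h import *
o=manip.get_obs(); print({k:np.round(v,3) for k,v in o.items()})
for n in ["top","side"]:
    c=camera(n); cv2.imwrite(f"pics/{n}0.png",c["img"][:,:,::-1])
    for q in ["carrier","lid","fastener","lid_press","lid_hinge","fastener_grip","timer","red_marker","tip_box","jar"]:
        try:
            print(n,q,[(np.round(b["position"],3).tolist(),round(b["conf"],2)) for b in boxes_of(q,c)[:2]])
        except Exception as e: print(q,e)
    np.savez(f"{n}0.npz",P=pts(c),d=c["depth"],img=c["img"])
E
```

```text
{'clock': np.float64(0.0), 'joint_pos': array([ 1.173,  0.333, -0.065,  1.461,  0.022,  1.35 , -0.089]), 'joint_velocities': array([-0.   , -0.   ,  0.001,  0.   , -0.001, -0.002, -0.   ]), 'tau': array([-1.0000e-03, -6.2545e+01,  4.9000e-02, -3.9161e+01,  1.6000e-02,
        1.0000e-02,  0.0000e+00]), 'position': array([ 0.229, -0.581,  0.253]), 'ee_rot': array([ 0.982,  0.186, -0.   , -0.001]), 'ft_force': array([ 0.34 , -0.293, -0.619]), 'torque': array([-0.022, -0.011,  0.002]), 'grasp_force': np.float64(0.0), 'grip_width': np.float64(0.996)}
top carrier [([0.553, -0.044, 0.116], 0.7), ([0.514, -0.06, 0.164], 0.2)]
top lid [([0.568, -0.047, 0.12], 0.77)]
top fastener [([0.514, -0.063, 0.164], 0.79)]
top lid_press [([0.568, -0.046, 0.122], 0.73)]
top lid_hinge [([0.566, -0.048, 0.118], 0.96)]
top fastener_grip [([0.511, -0.057, 0.168], 0.69), ([0.507, -0.057, 0.164], 0.39)]
top timer [([0.392, 0.289, 0.02], 0.64), ([0.566, -0.044, 0.116], 0.35)]
top red_marker [([0.416, -0.278, 0.018], 0.71)]
top tip_box [([0.58, 0.262, 0.057], 0.91)]
top jar [([0.557, -0.297, 0.063], 0.65)]
side carrier [([0.554, -0.001, 0.073], 0.83)]
side lid [([0.569, -0.033, 0.119], 0.77)]
side fastener [([0.514, -0.051, 0.166], 0.59)]
side lid_press [([0.57, -0.032, 0.119], 0.81)]
side lid_hinge [([0.567, -0.032, 0.121], 0.61)]
side fastener_grip [([0.567, -0.032, 0.123], 0.65), ([0.52, -0.05, 0.167], 0.53)]
side timer [([0.391, 0.303, 0.02], 0.69)]
side red_marker [([0.419, -0.267, 0.015], 0.49), ([0.388, 0.301, 0.018], 0.16)]
side tip_box [([0.579, 0.27, 0.055], 0.62)]
side jar [([0.57, -0.299, 0.076], 0.58)]
```

View pics/top0.png

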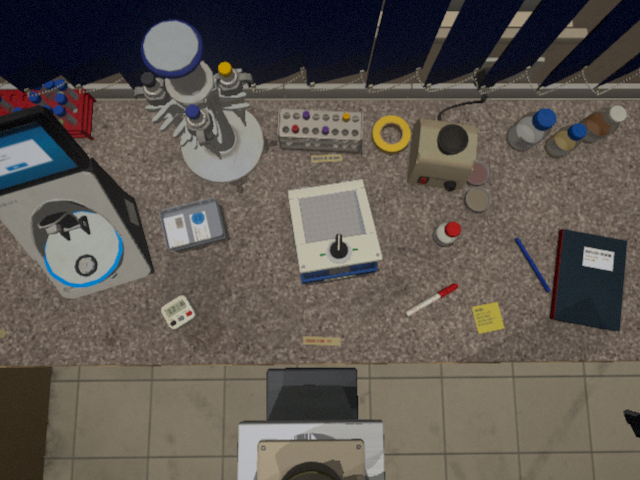

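Run:
```python
from h import *
c=camera("top");P=pts(c)
m=outline_of("lid",c)[0]["region"]&(c["depth"]>0)
Q=P[m]; Q=Q[(Q[:,2]>.06)]
# ransac plane
r=np.random.default_rng(0);best=0
for _ in range(500):
    a=Q[r.choice(len(Q),3,False)];n=np.cross(a[1]-a[0],a[2]-a[0]);n/=np.linalg.norm(n)+1e-9
    k=abs((Q-a[0])@n)<.002
    if k.sum()>best:best=k.sum();K=k
S=Q[K];ce=S.mean(0);n=np.linalg.svd(S-ce,full_matrices=False)[2][2];n*=np.sign(n[2])
print("plane",ce,n,len(S),len(Q),"tilt",np.arccos(n[2]),"heading",np.arctan2(-n[1],-n[0]))
rect=cv2.minAreaRect(S[:,:2].astype(np.float32));print(rect,cv2.boxPoints(rect))
f=outline_of("fastener",c)[0]["region"]&(c["depth"]>0)
F=P[f];h=(F-ce)@n;T=F[(h>.034)&(h<.05)];print("fast top",T.mean(0),h.max(),len(T),cv2.minAreaRect(T[:,:2].astype(np.float32)))
```

```text
plane [ 0.56897553 -0.04758538  0.12036938] [0.36157145 0.0574997  0.93056965] 4796 6734 tilt 0.37483061698489567 heading -2.9838860285579525
((0.5743693709373474, -0.04647568613290787), (0.19142766296863556, 0.16787445545196533), 8.781909942626953) [[ 0.46696264  0.02186452]
 [ 0.49259263 -0.1440419 ]
 [ 0.6817761  -0.11481589]
 [ 0.6561461   0.05109052]]
fast top [ 0.52049078 -0.05457852  0.18208863] 0.044070502793822464 116 ((0.5207828879356384, -0.05454031750559807), (0.011754521168768406, 0.0365213118493557), 88.1635513305664)
```

The top view shows the carrier at about (335,230), yawed roughly 9°, with the lid ajar. The fastener is at (338,243), the jar at (448,234) and the marker at (432,300). I'll move over the press point with the fingers shut.

Call:
{"op": "carry_out", "data": {
  "deltas": [
    [0.33, -0.33, 0, 0, -1],
    [0.66, -0.66, 0, 0, -1],
    [0.98, -0.98, 0, 0, -1],
    [0.98, -0.98, 0, 0, -1]
  ]
}}

```text
clock: 1.75
position: [0.3138, -0.3877, 0.2538]
ee_rot: [0.982, 0.189, 0.0, 0.0]
ft_force: [0.0, -1.2, 0.8]
grip_width: 0.144
grasp_force: 0.0
```

Call:
{"op": "carry_out", "data": {
  "deltas": [
    [0.33, -0.33, 0, 0, -1],
    [0.66, -0.66, 0, 0, -1],
    [0.98, -0.98, 0, 0, -1],
    [0.98, -0.98, 0, 0, -1]
  ]
}}

```text
clock: 2.25
position: [0.3961, -0.1975, 0.2538]
ee_rot: [0.982, 0.188, 0.0, 0.0]
ft_force: [-0.6, -1.2, 0.7]
grip_width: 0.001
grasp_force: 0.0
```

Call:
{"op": "carry_out", "data": {
  "deltas": [
    [0.33, -0.33, 0, 0.2, -1],
    [0.66, -0.66, 0, 0.42, -1],
    [0.98, -0.98, 0, 0.42, -1],
    [0.98, -0.98, 0, 0.42, -1],
    [0.98, -0.98, 0, 0.42, -1]
  ]
}}

```text
clock: 2.88
position: [0.4783, -0.0088, 0.2533]
ee_rot: [0.997, 0.079, 0.0, -0.0]
ft_force: [0.3, -0.8, -0.8]
grip_width: -0.002
grasp_force: 0.0
```

Run:
```python
from h import *
o=manip.get_obs(); print({k:np.round(v,3).tolist() for k,v in o.items()})
```

```text
{'clock': 2.875, 'joint_pos': [0.57, 0.047, -0.657, 1.804, 0.029, 1.3, -1.508], 'joint_velocities': [0.031, -0.015, 0.045, 0.017, 0.003, 0.005, 0.028], 'tau': [-1.97, -35.255, -2.867, -39.183, -0.123, -0.109, -0.579], 'position': [0.478, -0.009, 0.253], 'ee_rot': [0.997, 0.079, 0.0, -0.0], 'ft_force': [0.264, -0.772, -0.755], 'torque': [-0.043, 0.003, 0.046], 'grasp_force': 0.0, 'grip_width': -0.002}
```

Call:
{"op": "carry_out", "data": {
  "deltas": [
    [0, 0, 0.25, 0, -1],
    [0, 0, 0.5, 0, -1],
    [0, 0, 0.6, 0, -1],
    [0, 0, 0.65, 0, -1],
    [0, 0, 0.7, 0, -1],
    [0, 0, 0.75, 0, -1],
    [0, 0, 0.8, 0, -1],
    [0, 0, 0.85, 0, -1],
    [0, 0, 0.9, 0, -1],
    [0, 0, 0.94, 0, -1],
    [0, 0, 0.97, 0, -1],
    [0, 0, 0.98, 0, -1]
  ]
}}

```text
clock: 4.38
position: [0.4777, -0.0098, 0.106]
ee_rot: [0.997, 0.077, -0.0, -0.0]
ft_force: [-1.2, -0.2, 1.0]
grip_width: -0.0
grasp_force: 0.6
```

Call:
{"op": "carry_out", "data": {
  "deltas": [
    [0, 0, 0.01, 0, -1],
    [0, 0, 0.02, 0, -1],
    [0, 0, 0.03, 0, -1],
    [0, 0, 0.04, 0, -1],
    [0, 0, 0.04, 0, -1]
  ]
}}

```text
clock: 5.0
position: [0.4781, -0.0097, 0.1041]
ee_rot: [0.997, 0.077, -0.0, 0.001]
ft_force: [-25.0, -0.9, 56.3]
grip_width: 0.001
grasp_force: 27.9
```

Call:
{"op": "carry_out", "data": {
  "deltas": [
    [0, 0, -0.1, 0, -1],
    [0, 0, -0.4, 0, -1],
    [0, 0, -0.8, 0, -1],
    [0, 0, -0.9, 0, -1],
    [0, 0, -0.9, 0, -1]
  ]
}}

```text
clock: 5.62
position: [0.4783, -0.0099, 0.2359]
ee_rot: [0.997, 0.077, 0.001, 0.0]
ft_force: [0.7, 1.1, -1.0]
grip_width: 0.001
grasp_force: 0.0
```

Call:
{"op": "carry_out", "data": {
  "deltas": [
    [0, 0, 0, -0.35, 0],
    [0, 0, 0, -0.7, 0],
    [0, 0, 0, -1, 0]
  ]
}}

```text
clock: 6.0
position: [0.4769, -0.0099, 0.2332]
ee_rot: [0.942, 0.335, -0.001, -0.001]
ft_force: [-1.3, 0.2, -0.7]
grip_width: 0.501
grasp_force: 0.0
```

Call:
{"op": "carry_out", "data": {
  "deltas": [
    [0, 0, 0, -0.35, 0],
    [0, 0, 0, -0.7, 0],
    [0, 0, 0, -1, 0]
  ]
}}

```text
clock: 6.38
position: [0.4769, -0.0099, 0.2331]
ee_rot: [0.823, 0.568, -0.001, -0.001]
ft_force: [-0.5, 0.5, 0.2]
grip_width: 0.499
grasp_force: 0.0
```

Call:
{"op": "carry_out", "data": {
  "deltas": [
    [0, 0, 0, -0.35, 0],
    [0, 0, 0, -0.7, 0],
    [0, 0, 0, -1, 0]
  ]
}}

```text
clock: 6.75
position: [0.4769, -0.0099, 0.2332]
ee_rot: [0.648, 0.762, -0.001, -0.001]
ft_force: [0.5, 0.2, 0.4]
grip_width: 0.503
grasp_force: 0.0
```

Call:
{"op": "carry_out", "data": {
  "deltas": [
    [0, 0, 0, -0.35, 0],
    [0, 0, 0, -0.7, 0],
    [0, 0, 0, -1, 0]
  ]
}}

```text
clock: 7.12
position: [0.4769, -0.0099, 0.2332]
ee_rot: [0.429, 0.903, -0.0, -0.001]
ft_force: [0.2, 0.4, -0.9]
grip_width: 0.499
grasp_force: 0.0
```

Call:
{"op": "carry_out", "data": {
  "deltas": [
    [0, 0, 0, -0.35, 0],
    [0, 0, 0, -0.7, 0],
    [0, 0, 0, -1, 0]
  ]
}}

```text
clock: 7.5
position: [0.4769, -0.0099, 0.2332]
ee_rot: [0.181, 0.984, 0.0, -0.001]
ft_force: [-0.4, -0.4, -0.8]
grip_width: 0.502
grasp_force: 0.0
```

Call:
{"op": "carry_out", "data": {
  "deltas": [
    [0, 0, 0, -0.35, 0],
    [0, 0, 0, -0.7, 0],
    [0, 0, 0, -1, 0],
    [0, 0, 0, -1, 0]
  ]
}}

```text
clock: 8.0
position: [0.477, -0.0099, 0.2336]
ee_rot: [-0.077, 0.997, 0.0, -0.001]
ft_force: [0.2, 0.1, -0.9]
grip_width: 0.499
grasp_force: 0.0
```

Run:
```python
from h import *
o=manip.get_obs(); print({k:np.round(v,3).tolist() for k,v in o.items() if k in("clock","joint_pos","position","ee_rot")})
c=camera("wrist");print([(b["position"],b["conf"]) for b in boxes_of("fastener",c)[:2]])
s=camera("side");print([(b["position"],b["conf"]) for b in boxes_of("fastener",s)[:2]])
t=camera("top");print([(b["position"],b["conf"]) for b in boxes_of("fastener",t)[:2]])
cv2.imwrite("pics/ws.png",cv2.resize(np.hstack([c["img"],s["img"]]),(800,300))[:,:,::-1])
P=pts(s);m=outline_of("lid",s)[0]["region"]&(s["depth"]>0);Q=P[m]
print("lid z pct",np.percentile(Q[:,2],[5,25,50,75,95]))
# wrist fisheye points of fastener
f=240/np.tan(np.radians(c["vertical_fov"])/2)
v,u=np.mgrid[:480,:640];du=u-c["cx"];dv=v-c["cy"];r=np.hypot(du,dv)+1e-9;th=r/f;d=c["depth"];k=np.tan(th)/r
W=(np.stack([du*k*d,dv*k*d,d],-1)-np.array(c["t"]))@np.array(c["R"])
for r_ in outline_of("fastener",c)[:1]:
    F=W[r_["region"]&(d>0)];T=F[(F[:,2]>.112)&(F[:,2]<.13)];print("wrist top",T.mean(0),len(T),cv2.minAreaRect((T[:,:2]*1000).astype(np.float32)),cv2.boxPoints(cv2.minAreaRect((T[:,:2]*1000).astype(np.float32))))
```

```text
{'clock': 8.0, 'joint_pos': [0.693, 0.075, -0.789, 1.829, 0.055, 1.263, 1.614], 'position': [0.477, -0.01, 0.234], 'ee_rot': [-0.077, 0.997, 0.0, -0.001]}
[([0.4957, -0.0574, 0.1141], 0.72)]
[([0.4973, -0.0557, 0.1076], 0.68)]
[]
lid z pct [0.07845368 0.08250578 0.08387234 0.08524458 0.10437477]
wrist top [ 0.49084799 -0.05903872  0.1217604 ] 1014 ((492.7137756347656, -59.88445281982422), (12.31382942199707, 39.76359558105469), 87.0807876586914) [[472.54422  -65.02084 ]
 [512.2562   -67.04591 ]
 [512.8833   -54.748062]
 [473.17133  -52.722992]]
```

View pics/ws.png

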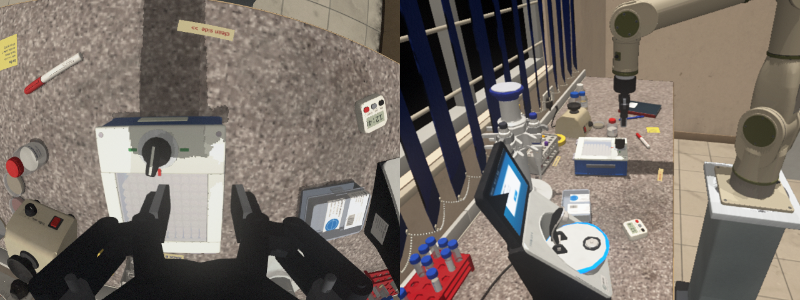

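Call:
{"op": "carry_out", "data": {
  "deltas": [
    [-0.05, -0.34, 0, 0.2, 0],
    [-0.05, -0.34, 0.1, 0.39, 0],
    [-0.05, -0.34, 0.3, 0.39, 0],
    [-0.05, -0.34, 0.5, 0.39, 0],
    [-0.05, -0.34, 0.65, 0.39, 0],
    [-0.05, -0.34, 0.72, 0.39, 0],
    [-0.05, -0.34, 0.735, 0.39, 0],
    [-0.05, -0.34, 0.735, 0.39, 0]
  ],
  "force": 25
}}

```text
clock: 9.4
position: [0.4935, -0.0591, 0.1257]
ee_rot: [0.025, 1.0, -0.0, 0.0]
ft_force: [-0.3, -0.4, -0.3]
grip_width: 0.501
grasp_force: 0.0
```

Run:
```python
from h import *
c=camera("wrist");cv2.imwrite("pics/w2.png",c["img"][:,:,::-1])
```

```text
(no output)
```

View pics/w2.png

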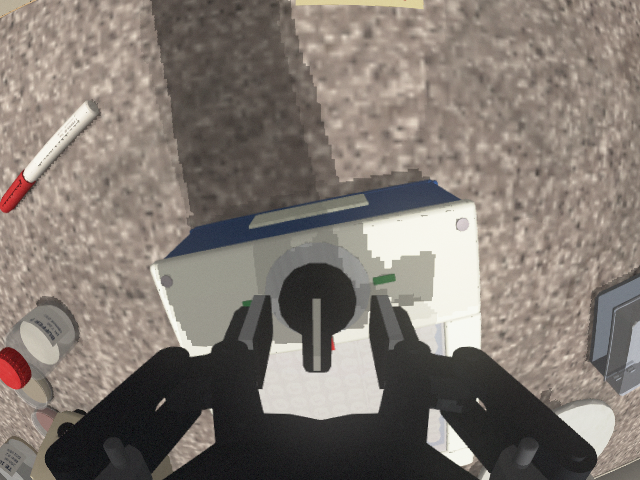

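The wing at (317,330) is centred between the fingers and parallel to the pads, just past the red mark at (333,344). I'll close and turn.

Call:
{"op": "carry_out", "data": {
  "deltas": [
    [0, 0, 0.015, 0, -0.4],
    [0, 0, 0.015, 0, -0.75],
    [0, 0, 0.015, 0, -1],
    [0, 0, 0.015, 0, -1],
    [0, 0, 0.015, 0, -1],
    [0, 0, 0.015, 0, -1]
  ],
  "force": 25
}}

```text
clock: 10.2
position: [0.4931, -0.0602, 0.1231]
ee_rot: [0.025, 1.0, -0.001, 0.0]
ft_force: [-0.8, -5.1, 2.3]
grip_width: 0.136
grasp_force: 25.2
```

Call:
{"op": "carry_out", "data": {
  "deltas": [
    [0, 0, 0, 0.25, -1],
    [0, 0, 0, 0.5, -1],
    [0, 0, 0, 0.75, -1],
    [0, 0, 0, 1, -1],
    [0, 0, 0, 1, -1]
  ]
}}

```text
clock: 10.82
position: [0.4933, -0.0598, 0.1231]
ee_rot: [0.283, 0.959, -0.0, 0.0]
ft_force: [-0.4, -5.4, 2.3]
grip_width: 0.135
grasp_force: 25.2
```

Call:
{"op": "carry_out", "data": {
  "deltas": [
    [0, 0, 0, 0.25, -1],
    [0, 0, 0, 0.5, -1],
    [0, 0, 0, 0.75, -1],
    [0, 0, 0, 1, -1],
    [0, 0, 0, 1, -1]
  ]
}}

```text
clock: 11.45
position: [0.4936, -0.0596, 0.123]
ee_rot: [0.521, 0.854, 0.0, 0.001]
ft_force: [2.1, -4.2, 0.2]
grip_width: 0.135
grasp_force: 24.9
```

Call:
{"op": "carry_out", "data": {
  "deltas": [
    [0, 0, 0, 0.25, -1],
    [0, 0, 0, 0.5, -1],
    [0, 0, 0, 0.6, -1],
    [0, 0, 0, 0.6, -1],
    [0, 0, 0, 0.6, -1]
  ]
}}

```text
clock: 12.08
position: [0.4938, -0.0595, 0.1226]
ee_rot: [0.647, 0.762, 0.0, 0.001]
ft_force: [5.2, -5.1, -6.8]
grip_width: 0.132
grasp_force: 24.3
```

Call:
{"op": "carry_out", "data": {
  "deltas": [
    [0, 0, 0, 0, -0.6],
    [0, 0, 0, 0, -0.2],
    [0, 0, 0, 0, 0],
    [0, 0, 0, 0, 0],
    [0, 0, 0, 0, 0],
    [0, 0, 0, 0, 0]
  ]
}}

```text
clock: 12.82
position: [0.493, -0.059, 0.1228]
ee_rot: [0.648, 0.761, -0.0, 0.0]
ft_force: [-0.0, 0.2, -0.8]
grip_width: 0.501
grasp_force: 0.0
```

Call:
{"op": "carry_out", "data": {
  "deltas": [
    [0, 0, -0.1, 0, 0],
    [0, 0, -0.3, 0, 0],
    [0, 0, -0.6, 0, 0],
    [0, 0, -0.7, 0, 0],
    [0, 0, -0.7, 0, 0]
  ]
}}

```text
clock: 13.45
position: [0.4935, -0.0591, 0.229]
ee_rot: [0.648, 0.761, 0.0, 0.001]
ft_force: [-0.2, -0.2, -0.4]
grip_width: 0.497
grasp_force: 0.0
```

Run:
```python
from h import *
c=camera("wrist");cv2.imwrite("pics/w3.png",c["img"][:,:,::-1])
f=240/np.tan(np.radians(c["vertical_fov"])/2)
v,u=np.mgrid[:480,:640];du=u-c["cx"];dv=v-c["cy"];r=np.hypot(du,dv)+1e-9;th=r/f;d=c["depth"];k=np.tan(th)/r
W=(np.stack([du*k*d,dv*k*d,d],-1)-np.array(c["t"]))@np.array(c["R"])
F=W[outline_of("fastener",c)[0]["region"]&(d>0)];T=F[(F[:,2]>.11)&(F[:,2]<.13)];b=cv2.minAreaRect((T[:,:2]*1000).astype(np.float32));print(T.mean(0),np.percentile(F[:,2],98),b)
```

```text
[ 0.4933873  -0.0573348   0.11963278] 0.12131773201240818 ((493.8294982910156, -59.111412048339844), (11.882379531860352, 40.12648391723633), 8.808926582336426)
```

View pics/w3.png

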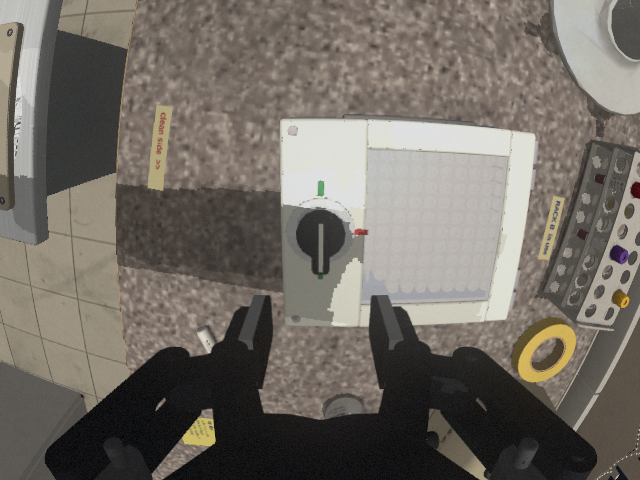

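The wing at (320,248) lies in line with both green marks, (320,188) and (320,276). I'll check the drop height against the lid, then hand in.

Run:
```python
from h import *
c=camera("wrist");f=240/np.tan(np.radians(c["vertical_fov"])/2)
v,u=np.mgrid[:480,:640];du=u-c["cx"];dv=v-c["cy"];r=np.hypot(du,dv)+1e-9;d=c["depth"];k=np.tan(r/f)/r
W=(np.stack([du*k*d,dv*k*d,d],-1)-np.array(c["t"]))@np.array(c["R"])
m=outline_of("fastener",c)[0]["region"]&(d>0);z=W[m][:,2]
lid=np.median(W[130:190,290:310,2]);top=np.median(z[z>.112])
print("top-lid mm",(top-lid)*1e3,lid)
if top-lid<.0388: print(ticket.hand_in())
```

```text
top-lid mm 36.35933185748777 0.08370880739363704
the job is handed in; nothing more can be done
None
```

The lid is closed and the wing fastener is turned to the green marks. It measures about 36 mm above the lid, down from about 40 mm unlocked, so it has dropped into its detent. The gripper has let go and is clear, I moved none of the bystanders, and the job is handed in, though it returned no verdict.

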